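# Hold the reading lens at the pointer's height over a sample grip

### The arm

A 6-joint arm with a two-finger parallel gripper is mounted at the origin on a cart in front of the work surface, level with it; the furniture and walls round the work are solid. World frame = base frame: x ahead of the robot, y to its left, z up, the work surface at z = 0. Lengths are in mm, angles in degrees, forces in N, time in s.
With the tool pointing down it reaches from about 300 to 850 mm from the base axis. Payload 4.2 kg.
Tool frame: the origin (TCP) lies on the centre line of the jaws, within the pads' length; the fingertips stand 11 mm ahead of it and the grasp point (between the pads) lies 8 mm behind it; z points along the fingers, y is the line along which they close (so a half turn about z gives the same grasp; the last joint's range is limited). The gripper opens to 91 mm and grips with 3 to 60 N. Pads are 32 mm wide; open, the fingers measure 118 mm over their backs; the gripper's body (76 mm by 178 mm) begins 60 mm behind the grasp point.
Start: joints at [64.4, 18.312, 89.639, -0, 72.044, -1.146], TCP at [238.032, 523.437, 197.576] pointing down, gripper open.
Joint ranges: [-177.97, 177.97], [-48.28, 115.42], [12.27, 149.76], [-77.06, 257.06], [2.81, 150.46], [-146.56, 146.56]. Speed limits (degrees/s): [147.25, 147.25, 180, 180, 180, 180].

### API

Orientations are given as [roll, pitch, yaw] about the fixed x, y, z axes, in that order (R = Rz(yaw) Ry(pitch) Rx(roll)).
In Python, from workcell import env, grab_frame, camera_model, models gives the robot as it stands.
- The arm moves only by the shell command python3 -m crank 'ROWS' [FORCE]. ROWS is text: rows parted by semicolons, each of 7 numbers parted by spaces: the closure, from -1 (fully open) to 1 (shut), so that 0 is half open, then the shift along the tool's x, y, z in mm, then the turn, a rotation vector about the tool's x, y, z in degrees. A call has 1 to 10 rows; each row shifts and turns the commanded pose from where the row before left it, along the tool's axes as they then stand; what a row does not reach is not made up. A row lasts 1/8 s, in which the tool goes at most 62.5 mm and 10.7 degrees, less where a joint would pass 70% of its speed; a pose out of reach is approached as far as the arm can. A call is refused whole if a number of a shift passes 62.5 or a number of a turn 10.7, either way. A call with a gripper value outside its range is refused whole. The fingers move at their own pace and stop on an object; FORCE is the grip in N (left out, the last holds). Time passes only in rows, so rows that do not move let the fingers close. It gives the time, the measured TCP pose, the force, the opening and the grip force at its end, in the units of the state.
- env.state(): the state, without advancing time (a new reading comes with each control period).
- grab_frame(name): name is "scene" or "top" or "wrist"; returns the picture (384x512x3 uint8, blue, green, red); there is no depth.
- camera_model(name): a dict with "K" (3x3 intrinsics, pixels), "R" (3x3) and "t" (3): a world point X has camera coordinates R X + t; the wrist camera has in their place "mount" (4x4, takes a point from camera to tool coordinates, whose origin is the TCP and whose axes are the flange's). Camera axes: x right, y down, z forward; pixel columns grow to the right and rows downward; lengths in mm; the calibration is good to about 2 mm. A picture is of the moment at which its call begins: read the wrist's pose just before it. camera_model takes no time and is no camera call.
- env.job_done(): hands the job in; it is judged then, once.
Trained networks look in the newest picture that a camera, given by its name, has taken for a name from the list of things; names that differ only in an ending like _2 or _b are one class to them, and where a whole thing is asked for, a point or a joint stands for the part that bears it (a point fixed in the world has none). Each returns a list of dicts, best first, with "p" (0 to 1); they miss things now and then, are a little off and sometimes report something else, mostly with a low value. They report only what shows in the picture. A call takes as long as a camera call. They do not tell look-alikes from the thing itself.
- models.search_frame(name, camera): "point" ([x, y, z] in mm, in world coordinates, good to about 4 mm: the middle of the surface that is visible of it).
The state is a dict: "time_s": time; "qpos": joint angles; "qvel": joint speeds; "effort": joint torques, N m; "ee_pos": TCP position; "ee_rot": TCP orientation; "force": force on the tool from outside, world axes, zero at the start; "torque": the same for the moment, N m; "gripper_width": finger opening in mm; "gripper_force": force on a finger pad.
Only numpy, scipy, OpenCV 4.12 (cv2) and the standard library are available. Lean on these libraries where they do the work, as an engineer would, in place of code of your own. Each camera call takes 0.05 s, during which the arm holds its last target. There are 200 camera calls.

### The job

Lift the reading lens by its upright handle up and off the hook it hangs on, and hold it over the small steel sample grip on the focus gauge's base: centred over the grip, level, and with the lens at the same height as the gauge's pointer. Do not disturb the grip, the pointer or the small things standing around, and do not let the lens rest on anything: finish while still holding it there, steady.

Things in the scene. Friction and masses are not known exactly. Their poses are not given: they have to be found in the camera images.
- lens: Reading lens, 0.11 kg: round glass in a 66 mm aluminium ring 8 mm thick, with an upright grey handle at its side and a steel eye behind the handle. Origin: centre of the glass, mid-thickness of the ring; z is the lens axis (up when level), +x points from the glass to the handle. Handle: a bar 14 mm wide in y, 16 mm deep in x, at x = 55 mm, from z = -4 to +110 mm
- lens_handle_top (a point): centre of the top end of the lens's handle (lens frame 55, 0, 110 mm); grip the top 30 mm of the handle across the lens's y, from above
- lens_eye (a point): centre of the lens's closed square eye, by which it hangs (lens frame 72, 0, 60 mm; opening 18 x 18 mm, bar 5 mm thick)
- stand: Hook stand, fixed: grey-painted base 130 x 100 x 8 mm, column 112 mm tall, arm with an upturned peg. The lens hangs level by its eye on the peg, handle against a rubber pad, glass towards the stand's -x, 55 mm above the table. Origin: on the table under the handle of the hanging lens; z up
- hook_tip (a point): top of the stand's upturned steel peg, 134 mm above the table; the peg is 9 mm thick and rises 21.5 mm above the arm: lift the lens straight up at least 25 mm to clear it
- gauge: Focus gauge, fixed: grey-painted base plate 90 x 150 x 8 mm with an upright graduated steel post, 12 mm thick, top 130 mm above the table, at y = +88 mm, on which the pointer slides. Origin: on the table near the middle of the sample grip; z up. Its +x and -y sides are open, so the lens's handle may stand there
- pointer (a joint): height setting of the pointer, 0 to 0.05 m: the pointer stands 55 mm + this value above the table. Held by friction (4 N); preset, to be left as it is
- pointer_tip (a point): tip of the pointer, a short horizontal finger that reaches from the post's sliding collar towards the grip, ending at gauge y = +62 mm; its height is the height at which the centre of the glass belongs
- part: The sample grip to be looked at: steel block 24 x 26 x 20 mm, loose on the gauge's base plate (top at 28 mm above the table). Origin: centre of its underside. A like block lies elsewhere on the table and is not meant
- weight_1: bystander: brass weight, 26 mm wide, 30 mm tall; origin at its underside
- ring_1: bystander: black extension ring, 32 mm wide, 14 mm tall; origin at its underside
- weight_2: bystander: brass weight, 20 mm wide, 24 mm tall; origin at its underside
Things that resemble listed ones, but are neither listed nor needed, are in the scene too. Of the things shaped like the part, the steel one is meant.

How it is judged (in metres and radians):
On the way:
1. the lens's eye is lifted clear above the hook's peg, in the gripper (z of lens_eye in the frame of hook_tip above 0.003 m and contact force between lens and the fingers above 1 N and contact force between lens and stand below 0.05 N), for 0.1 s.
At the end, for the whole second after the job is handed in: Lens held by the gripper alone, at rest (under 20 mm/s), glass centre within 7 mm of the pointer tip's height and 12 mm horizontally of the sample grip's centre, tilt under 0.1 rad; grip within 5 mm, pointer 3 mm, bystanders 15 mm of their starts (contact force between lens and the fingers above 1 N and z of lens in the frame of pointer_tip between -0.007 and 0.007 m and horizontal distance between lens and part below 0.012 m and angle between lens's own z axis and vertical below 0.1 rad and linear speed of lens below 0.02 m/s and contact force between lens and gauge below 0.05 N and contact force between lens and part below 0.05 N and contact force between lens and stand below 0.05 N and distance of part from where it was at the start of the episode below 0.005 m and distance of pointer_tip from where it was at the start of the episode below 0.003 m and distance of each of weight_1, ring_1, weight_2 from where it was at the start of the episode below 0.015 m); the arm keeps its last pose, push and grip.
It fails at once if the sample grip is disturbed (moved over 5 mm) (distance of part from where it was at the start of the episode above 0.005 m).
It fails at once if the pointer is shifted (over 3 mm) (distance of pointer_tip from where it was at the start of the episode above 0.003 m).
It fails at once if a bystander is disturbed (moved over 15 mm) (distance of any of weight_1, ring_1, weight_2 from where it was at the start of the episode above 0.015 m).
It also fails if it takes over 38 s, if anything falls off the work surface, if the arm or the gripper's body presses on something with over 40 N, if the wrist force passes 120 N, or if a joint passes its speed limit or range.

## Working session

There is one attempt and no reset: what is moved stays moved. The work goes in short steps, Python scripts to look and compute and a shell command to move; the robot and the scene stay as the last step left them, time stands still between calls to the robot, and variables do not carry over. Pictures are saved under pics/ and viewed, at most 10 in all, crops included, and the job is handed in when it is done.

```bash
mkdir -p pics; ls
python3 - <<'E'
from workcell import env, grab_frame, camera_model, models
import cv2
print(env.state())
for c in ("scene","top"):
    cv2.imwrite(f"pics/{c}0.png",grab_frame(c))
    for n in ("lens","lens_handle_top","lens_eye","stand","gauge","pointer_tip","part","weight_1","ring_1"):
        print(c,n,[( [round(v) for v in d["point"]],round(d["p"],2)) for d in models.search_frame(n,c)])
E
```

```text
pics
{'time_s': 0.0, 'qpos': array([ 6.43997972e+01,  1.83524408e+01,  8.97053331e+01,  1.09411834e-04,
        7.20442980e+01, -1.14476080e+00]), 'qvel': array([ 0.02547896,  0.00100438, -0.03410914,  0.10390782, -0.08079007,
       -0.03642619]), 'effort': array([-6.97419200e-04, -4.12458873e+01, -2.31970274e+01,  7.26162409e-02,
        4.55393479e-02, -1.43136972e-04]), 'ee_pos': array([237.80157152, 522.94202994, 196.7195651 ]), 'ee_rot': array([-1.79897951e+02, -2.14324591e-03,  1.55544522e+02]), 'force': array([-0.42036466,  0.29092132,  0.75742834]), 'torque': array([-0.03000142,  0.01995464,  0.00536712]), 'gripper_force': 0.0, 'gripper_width': 91.04019760427185}
scene lens [([483, 0, 60], 0.76)]
scene lens_handle_top [([484, 2, 58], 0.63)]
scene lens_eye [([485, 5, 60], 0.81)]
scene stand [([511, -4, 10], 0.93)]
scene gauge [([499, 389, 13], 0.96)]
scene pointer_tip [([496, 434, 98], 0.53)]
scene part [([501, 345, 23], 0.66), ([430, 131, 14], 0.61), ([668, 372, 13], 0.4)]
scene weight_1 [([456, 220, 20], 0.56), ([594, 237, 14], 0.48)]
scene ring_1 [([537, 223, 4], 0.48)]
top lens [([477, 4, 54], 0.66)]
top lens_handle_top [([475, 4, 54], 0.68)]
top lens_eye [([478, 1, 60], 0.71)]
top stand [([524, 30, 7], 0.77), ([476, 1, 54], 0.67)]
top gauge [([509, 386, 8], 0.58)]
top pointer_tip [([508, 436, 100], 0.45)]
top part [([433, 134, 17], 0.65), ([677, 378, 19], 0.56)]
top weight_1 [([464, 226, 25], 0.67)]
top ring_1 []
```

Run:
```python
import cv2,numpy as np
a=cv2.imread("pics/scene0.png");b=cv2.imread("pics/top0.png")
cv2.imwrite("pics/s0.png",cv2.resize(a,(800,600),interpolation=3))
cv2.imwrite("pics/t0.png",cv2.resize(b,(800,600),interpolation=3))
from workcell import camera_model
for c in("scene","top"):
    m=camera_model(c);print(c,m["K"],(-m["R"].T@m["t"]).round(), m["R"].round(2))
print(camera_model("wrist"))
```

```text
scene [[379.24877655   0.         252.82283016]
 [  0.         379.24877655 187.86173723]
 [  0.           0.           1.        ]] [  16. -324.  486.] [[ 0.75 -0.66  0.02]
 [-0.27 -0.33 -0.9 ]
 [ 0.6   0.68 -0.43]]
top [[434.11914142   0.         254.06934354]
 [  0.         434.11914142 184.41048636]
 [  0.           0.           1.        ]] [462. 236. 970.] [[-0.   -1.   -0.02]
 [-0.99  0.01 -0.11]
 [ 0.11  0.02 -0.99]]
{'K': array([[264.9539214 ,   0.        , 261.41215076],
       [  0.        , 264.9539214 , 190.12931661],
       [  0.        ,   0.        ,   1.        ]]), 'mount': array([[-1.03063405e-04, -9.71337725e-01, -2.37703626e-01,
         6.66123606e+01],
       [ 9.99999995e-01, -1.01370780e-04, -1.93440109e-05,
         1.54930072e-01],
       [-5.30663444e-06, -2.37703627e-01,  9.71337730e-01,
        -1.88661612e+02],
       [ 0.00000000e+00,  0.00000000e+00,  0.00000000e+00,
         1.00000000e+00]])}
```

View pics/s0.png

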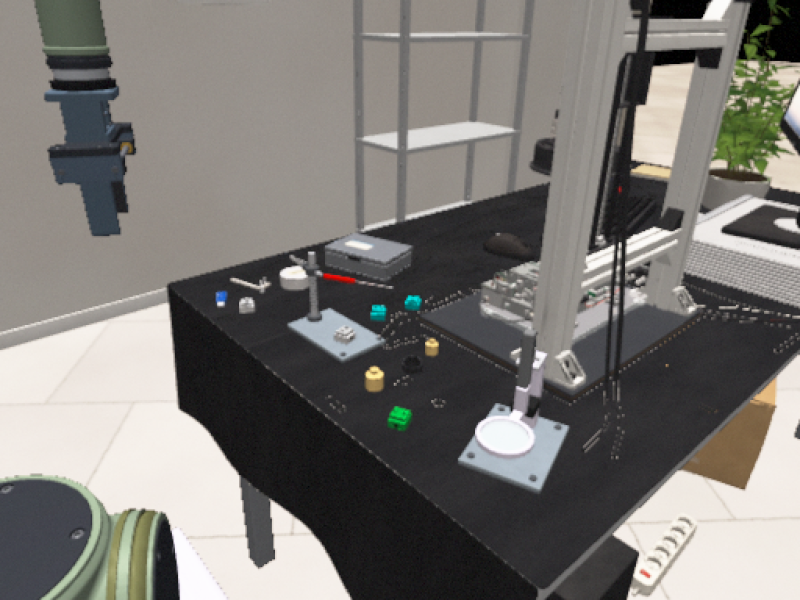

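View pics/t0.png

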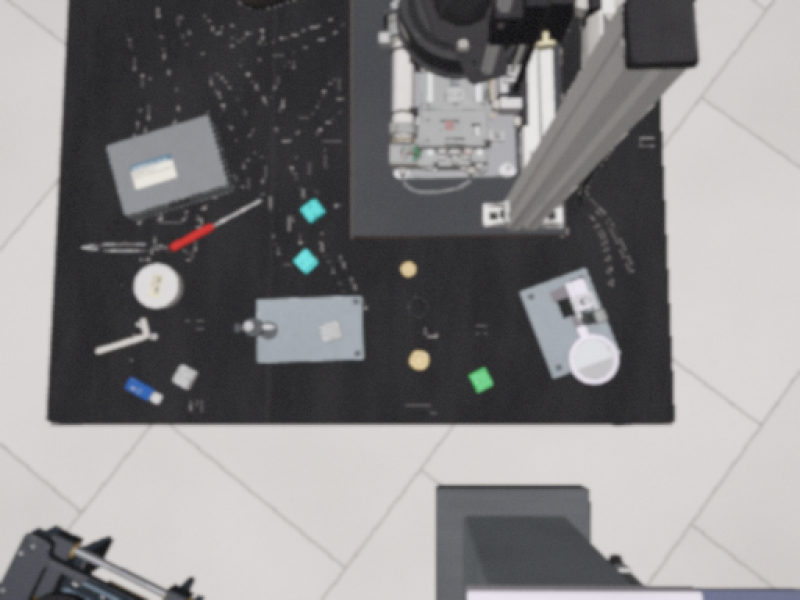

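The scene view shows the stand with the lens at about (510,430), the gantry column behind it at (560,300) and the gauge at (335,335).

Candidates for the part, in top-view pixels:
- steel block on the gauge plate (331,330)
- grey block (184,376)
- green block (481,379)
- teal blocks (312,210) and (305,261)

I choose the steel block on the gauge plate. Next is a close crop to check it.

```bash
cat > h.py <<'E'
import numpy as np,cv2
from workcell import env, grab_frame, camera_model, models
from scipy.spatial.transform import Rotation as Ro
def cam(c,st=None):
    m=camera_model(c)
    if c!="wrist": return m["K"],m["R"],m["t"]
    T=np.eye(4);T[:3,:3]=Ro.from_euler("xyz",st["ee_rot"],degrees=True).as_matrix();T[:3,3]=st["ee_pos"]
    W=np.linalg.inv(T@m["mount"]);return m["K"],W[:3,:3],W[:3,3]
def px2w(c,uv,z,st=None):
    K,R,t=cam(c,st);d=R.T@np.linalg.solve(K,[uv[0],uv[1],1]);o=-R.T@np.ravel(t);return o+d*(z-o[2])/d[2]
def w2px(c,X,st=None):
    K,R,t=cam(c,st);p=K@(R@np.array(X)+np.ravel(t));return p[:2]/p[2]
E
python3 - <<'E'
from h import *
a=cv2.imread("pics/top0.png");s=cv2.imread("pics/scene0.png")
A=cv2.resize(a[165:255,325:405],(400,450),interpolation=2)
B=cv2.resize(a[180:240,150:240],(400,267),interpolation=2)
C=cv2.resize(s[155:235,180:260],(400,400),interpolation=2)
o=np.zeros((600,800,3),np.uint8);o[:450,:400]=A;o[:267,400:]=B;o[267:600,400:]=C[:333]
cv2.imwrite("pics/c0.png",o)
for n,uv,z in[("glass",(595,357),55),("col",(535,215),0),("colnear",(510,228),0),("colL",(484,227),0),("colR",(565,234),0),("part",(331,330),28),("post",(248,328),130)]:
    print(n,px2w("top",np.array(uv)*.64,z).round())
E
```

```text
glass [468. -10.  55.]
col [674.  55.   0.]
colnear [655.  91.   0.]
colL [656. 129.   0.]
colR [645.  12.   0.]
part [507. 346.  28.]
post [505. 438. 130.]
```

View pics/c0.png

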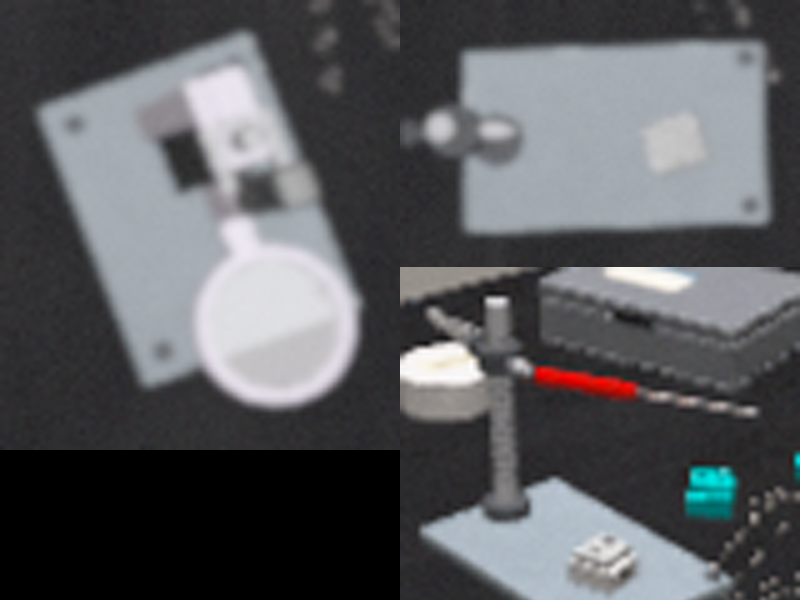

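The crop shows the ring centre at about (277,325), the handle top at about (298,187) and the steel block on the gauge plate at (675,142). The block is steel, so the choice holds. The pointer finger is at about (520,365). Next I compute the positions.

Run:
```python
from h import *
f=lambda u,v:(325+u/5,165+v/5)
g=lambda u,v:(150+(u-400)/400*90,180+v/267*60)
S=[px2w("top",f(*p),8)[:2] for p in[(38,108),(250,33),(362,300),(145,388)]]
print("stand",np.round(S)); 
for a,b in((3,0),(2,1)): d=S[b]-S[a];print(np.linalg.norm(d),np.degrees(np.arctan2(d[1],d[0])))
print("glass",px2w("top",f(277,325),55),"handle",px2w("top",f(298,187),165))
G=[px2w("top",g(*p),8)[:2] for p in[(463,52),(765,43),(771,222),(465,233)]]
print("gauge",np.round(G))
for a,b in((1,0),(2,3)): d=G[b]-G[a];print(np.linalg.norm(d),np.degrees(np.arctan2(d[1],d[0]))-90)
p=px2w("top",g(675,142),28);print("part",p, "post",px2w("top",g(440,128),130))
q=np.array([204,174.6])
for h in(55,70,80,90,100,105):print(h,w2px("scene",(505,412,h)).round(1), px2w("top",g(515,130),h).round(1))
```

```text
stand [[561.  81.]
 [594. -14.]
 [476. -59.]
 [438.  37.]]
130.8893946438396 19.55491111444249
126.60714832995043 20.762422651446002
glass [465.01006496  -9.05001619  55.        ] handle [515.27829567  10.94243352 165.        ]
gauge [[552. 456.]
 [556. 304.]
 [467. 301.]
 [462. 453.]]
152.01004476035803 1.4083741605314657
152.4804536368729 1.8468830036592152
part [505.40299167 346.27105201  28.        ] post [507.25641002 437.28818494 130.        ]
55 [204.6 192.3] [510.2 419.4  55. ]
70 [204.4 187. ] [509.4 416.4  70. ]
80 [204.3 183.5] [508.9 414.4  80. ]
90 [204.1 179.9] [508.3 412.4  90. ]
100 [204.  176.3] [507.8 410.4 100. ]
105 [203.9 174.5] [507.6 409.4 105. ]
```

Choice confirmed. The handle is near (516,11) with yaw about 20°, and the pointer is about 100 mm high. I'll rotate first, then travel to a hover.

```bash
python3 -m crank '-1 0 0 -5 0 0 -9; -1 0 0 -5 0 0 -9; -1 0 0 -5 0 0 -9; -1 0 0 -5 0 0 -9; -1 0 0 -5 0 0 -9'; python3 -m crank '-1 -8 -50 -2 0 0 0; -1 -8 -50 -2 0 0 0; -1 -8 -50 -2 0 0 0; -1 -8 -50 -2 0 0 0; -1 -8 -50 -2 0 0 0; -1 -8 -50 -2 0 0 0; -1 -8 -50 -2 0 0 0; -1 -8 -50 -2 0 0 0; -1 -8 -50 -2 0 0 0'
```

```text
time_s: 1.62
ee_pos: [238.0, 523.4, 222.7]
ee_rot: [180.0, 0.0, -159.2]
force: [0.6, 0.6, 0.1]
gripper_width: 91.1
gripper_force: 0.0
time_s: 2.75
ee_pos: [464.1, 125.8, 240.9]
ee_rot: [180.0, 0.0, -159.5]
force: [0.6, 0.8, 0.3]
gripper_width: 91.4
gripper_force: 0.0
```

```bash
python3 -m crank '-1 -3 -42 0 0 0 0; -1 -3 -42 0 0 0 0; -1 -3 -42 0 0 0 0; -1 0 0 0 0 0 0; -1 0 0 0 0 0 0'
python3 - <<'E'
from h import *
st=env.state();im=grab_frame("wrist");cv2.imwrite("pics/w1.png",cv2.resize(im,(800,600),interpolation=2))
for n in("lens","lens_handle_top","lens_eye"):print(n,[( [round(v) for v in d["point"]],round(d["p"],2)) for d in models.search_frame(n,"wrist")])
np.save("st1.npy",st,allow_pickle=True);print(st["ee_pos"],st["ee_rot"],st["qpos"])
for X in((516.5,10.5,165),(465,-9,55),(464,-10,55)):print(w2px("wrist",X,st)*1.5625)
E
```

```text
time_s: 3.38
ee_pos: [515.7, 12.9, 240.4]
ee_rot: [179.9, -0.0, -159.5]
force: [-1.0, -0.7, 0.2]
gripper_width: 91.1
gripper_force: 0.0
lens [([480, 3, 61], 0.69)]
lens_handle_top [([475, 2, 54], 0.9)]
lens_eye [([476, 4, 55], 0.57)]
[515.6639564   12.92465523 240.42358115] [ 1.79947720e+02 -1.76924522e-02 -1.59471700e+02] [ 1.29045989e-01  1.15153870e+01  9.28255935e+01  4.42057768e-02
  7.56938294e+01 -1.10410182e+02]
[404.19519143 299.75112931]
[405.0665638  209.08833378]
[404.40056396 207.59974701]
```

View pics/w1.png

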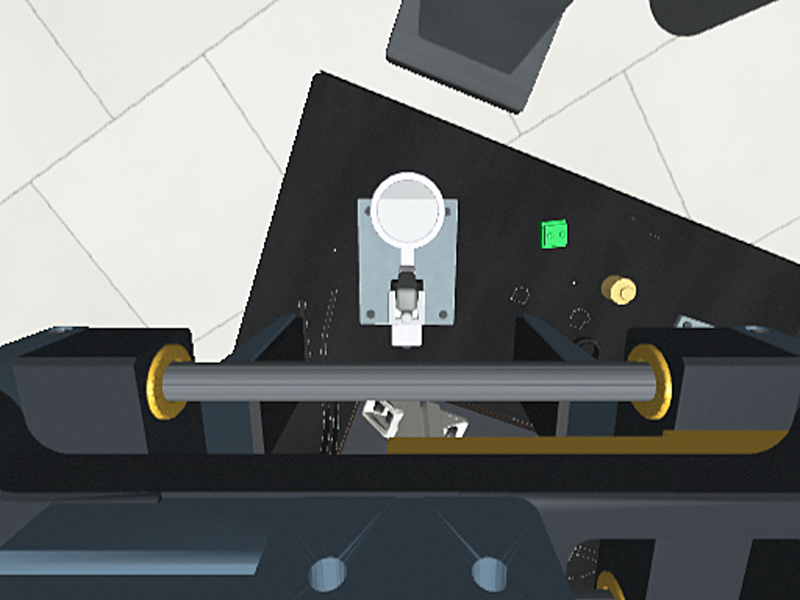

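The wrist view shows the lens ring at (408,211), the handle near (407,290) and the peg at (406,317). They line up vertically, so the yaw is right. One crop of the handle comes next.

Run:
```python
from h import *
im=cv2.imread("pics/w1.png");cv2.imwrite("pics/w1c.png",cv2.resize(im[160:360,350:470],(360,600),interpolation=2))
st=np.load("st1.npy",allow_pickle=True).item()
c,s=np.cos(np.radians(20.4)),np.sin(np.radians(20.4))
for n,dx,dy,z in[("topfront",-8,0,165),("topback",8,0,165),("botfront",-8,0,51),("peg",17,0,134)]:
    print(n,(w2px("wrist",(516.5+c*dx-s*dy,10.5+s*dx+c*dy,z),st)*1.5625-[350,160])*3)
```

```text
topfront [162.57442528 383.60966924]
topback [162.5965691  454.40415433]
botfront [166.33572854 303.59854788]
peg [163.87756921 455.52205874]
```

View pics/w1c.png

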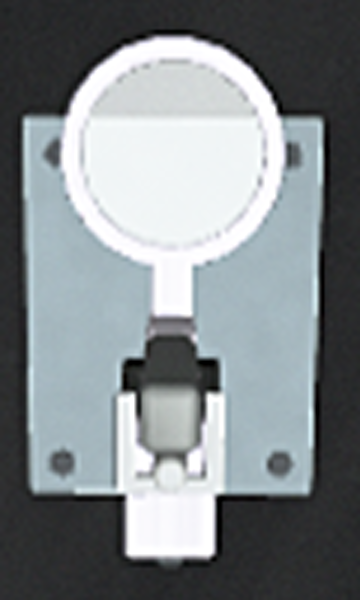

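The handle top spans (171, 388–455) in the crop. That puts the TCP centred to about 1 mm, so I descend 92 mm and close.

```bash
python3 -m crank '-1 0 0 30 0 0 0; -1 0 0 30 0 0 0; -1 0 0 20 0 0 0; -1 0 0 12 0 0 0; -1 0 0 0 0 0 0' 30; python3 -m crank '1 0 0 0 0 0 0; 1 0 0 0 0 0 0; 1 0 0 0 0 0 0; 1 0 0 0 0 0 0; 1 0 0 0 0 0 0; 1 0 0 0 0 0 0; 1 0 0 0 0 0 0; 1 0 0 0 0 0 0' 30
```

```text
time_s: 4.2
ee_pos: [515.6, 12.9, 148.1]
ee_rot: [180.0, -0.1, -159.4]
force: [-0.5, -0.4, 0.5]
gripper_width: 91.1
gripper_force: 0.0
time_s: 5.2
ee_pos: [516.1, 12.4, 148.6]
ee_rot: [-180.0, 0.0, -159.5]
force: [0.1, -0.9, 0.9]
gripper_width: 14.5
gripper_force: 0.8
```

```bash
python3 -m crank '1 0 0 0 0 0 0; 1 0 0 0 0 0 0; 1 0 0 0 0 0 0; 1 0 0 0 0 0 0' 30; python3 -m crank '1 0 0 -5 0 0 0; 1 0 0 -7 0 0 0; 1 0 0 -7 0 0 0; 1 0 0 -7 0 0 0; 1 0 0 -7 0 0 0; 1 0 0 -7 0 0 0; 1 0 0 -10 0 0 0; 1 0 0 -10 0 0 0; 1 0 0 0 0 0 0; 1 0 0 0 0 0 0'
```

```text
time_s: 5.7
ee_pos: [516.2, 12.4, 148.7]
ee_rot: [-180.0, 0.0, -159.4]
force: [0.0, -1.2, 1.6]
gripper_width: 0.8
gripper_force: 1.0
time_s: 6.95
ee_pos: [515.8, 12.5, 208.4]
ee_rot: [180.0, -0.0, -159.5]
force: [-0.0, -0.3, 0.3]
gripper_width: 0.5
gripper_force: 0.0
```

The fingers closed to nothing, so I look again.

Run:
```python
from h import *
st=env.state();im=grab_frame("wrist");s=grab_frame("scene");t=grab_frame("top")
np.save("st2.npy",st,allow_pickle=True)
A=cv2.resize(im[60:260,190:330],(420,600),interpolation=2)
B=cv2.resize(s[200:320,270:390],(380,300),interpolation=2)
C=cv2.resize(t[160:260,310:430],(380,300),interpolation=2)
o=np.zeros((600,800,3),np.uint8);o[:,:420]=A;o[:300,420:]=B;o[300:,420:]=C
cv2.imwrite("pics/w2.png",o)
```

```text
(no output)
```

View pics/w2.png

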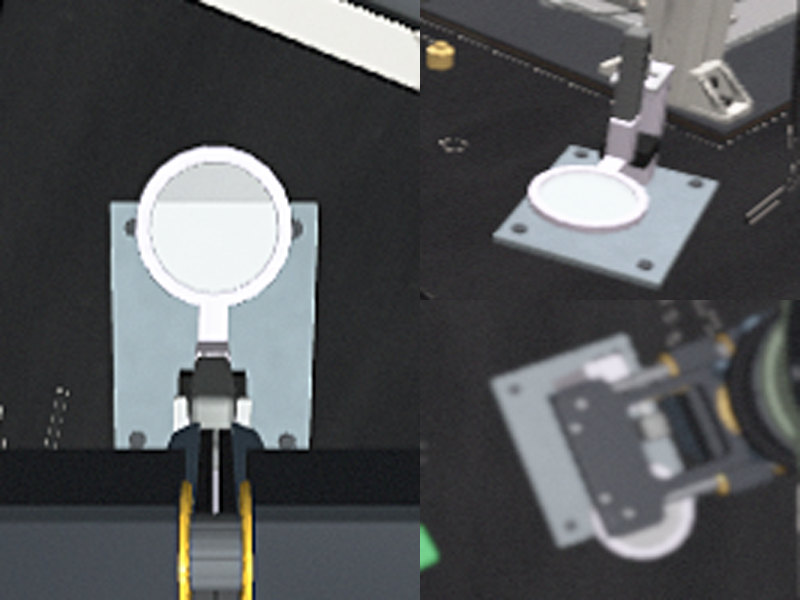

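Run:
```python
from h import *
st=np.load("st2.npy",allow_pickle=True).item();print(st["ee_pos"])
w=lambda u,v:(190+u/3,60+v/3)
for z in(120,135,150,165):
    print(z,"front",px2w("wrist",w(214,398),z,st).round(1),"back",px2w("wrist",w(214,429),z,st).round(1),"scene",px2w("scene",(337.9,211.2),z).round(1))
R=Ro.from_euler("xyz",st["ee_rot"],degrees=True).as_matrix()
for n,p in[("tip front",(16,0,11)),("tip back",(-16,0,11)),("mid",(0,0,11)),("y+",(16,20,11))]:
    q=w2px("wrist",st["ee_pos"]+R@np.array(p),st);print(n,(q-[190,60])*3)
print("glass",px2w("wrist",w(214,227),55,st))
# stand origin seen from wrist
s=np.radians(20.4)
print([ (w2px("wrist",(515.9+np.cos(s)*d,12.2+np.sin(s)*d,z),st)-[190,60])*3 for d,z in((-8,165),(8,165),(-8,51))], [w2px("scene",(515.9,12.2,z)) for z in (51,120,165)])
```

```text
[515.84679909  12.51339757 208.37688224]
120 front [519.7  14.  120. ] back [530.5  18.1 120. ] scene [588.4  61.5 120. ]
135 front [516.1  12.7 135. ] back [526.4  16.6 135. ] scene [565.   45.7 135. ]
150 front [512.5  11.4 150. ] back [522.2  15.  150. ] scene [541.5  29.9 150. ]
165 front [508.9  10.1 165. ] back [518.   13.5 165. ] scene [518.   14.1 165. ]
tip front [213.31741006 396.36089826]
tip back [213.36250587 511.88013943]
mid [213.34036619 455.16624006]
y+ [290.5297467  396.37249893]
glass [465.45596009  -6.33757119  55.        ]
[array([212.55498414, 395.66973747]), array([212.45445143, 446.42351389]), array([213.29209285, 332.64115541])] [array([331.16033845, 265.04251968]), array([335.18191616, 233.82885872]), array([337.99775039, 211.97363135])]
```

Run:
```python
from h import *
s=grab_frame("scene");cv2.imwrite("pics/s2.png",cv2.resize(s[150:330,270:400],(433,600),interpolation=2))
```

```text
(no output)
```

View pics/s2.png

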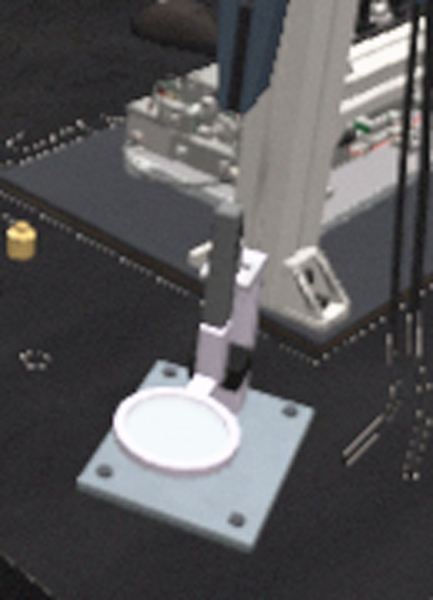

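The handle top at (228,207) is where I computed it. The closed fingertips at (237,108) look higher than the tool data predicts, so I check that against the start picture.

Run:
```python
from h import *
for z in(186,195,205,215,225):print(z,"start",w2px("scene",(237.8,522.9,z))*1.5625,"now",(w2px("scene",(515.8,12.5,z+11.4))-[270,150])*3.333)
```

```text
186 start [113.6525743  242.87909826] now [233.14533206 151.28677726]
195 start [112.44865184 236.83881435] now [235.16838161 135.55641203]
205 start [111.09774725 230.06109606] now [237.44473261 117.8564835 ]
215 start [109.73272348 223.21253948] now [239.75168792  99.91858891]
225 start [108.35335803 216.2920282 ] now [242.08986892  81.73789681]
```

The visible fingertips sit about 20 mm higher than stated, so the pads only met the handle's top edge. I'll half-open to about 30 mm here and measure the tip height.

```bash
python3 -m crank '0.34 0 0 0 0 0 0; 0.34 0 0 0 0 0 0; 0.34 0 0 0 0 0 0; 0.34 0 0 0 0 0 0; 0.34 0 0 0 0 0 0'
python3 - <<'E'
from h import *
st=env.state();s=grab_frame("scene");im=grab_frame("wrist")
R=Ro.from_euler("xyz",st["ee_rot"],degrees=True).as_matrix()
A=cv2.resize(s[130:250,290:390],(500,600),interpolation=2)
for k,col in((11,(0,0,255)),(-8,(0,255,0)),(-20,(255,0,0))):
  for y in(-15,15):
    q=w2px("scene",st["ee_pos"]+R@np.array([0,y,k]));p=((q-[290,130])*5).astype(int);cv2.circle(A,tuple(int(v) for v in p),3,col,-1)
B=cv2.resize(im[180:300,200:320],(300,300),interpolation=2)
for k,col in((11,(0,0,255)),(-8,(0,255,0)),(-20,(255,0,0))):
  for x,y in((16,-15),(16,15)):
    q=w2px("wrist",st["ee_pos"]+R@np.array([x,y,k]),st);p=((q-[200,180])*2.5).astype(int);cv2.circle(B,tuple(int(v) for v in p),3,col,-1)
o=np.zeros((600,800,3),np.uint8);o[:,:500]=A;o[:300,500:]=B
cv2.imwrite("pics/s3.png",o);print(st["ee_pos"],st["gripper_width"])
E
```

```text
time_s: 7.78
ee_pos: [516.1, 12.5, 208.6]
ee_rot: [180.0, 0.0, -159.5]
force: [-0.5, -0.3, 0.6]
gripper_width: 30.3
gripper_force: 0.0
[516.05183602  12.50386283 208.5506411 ] 30.253013011144112
```

View pics/s3.png

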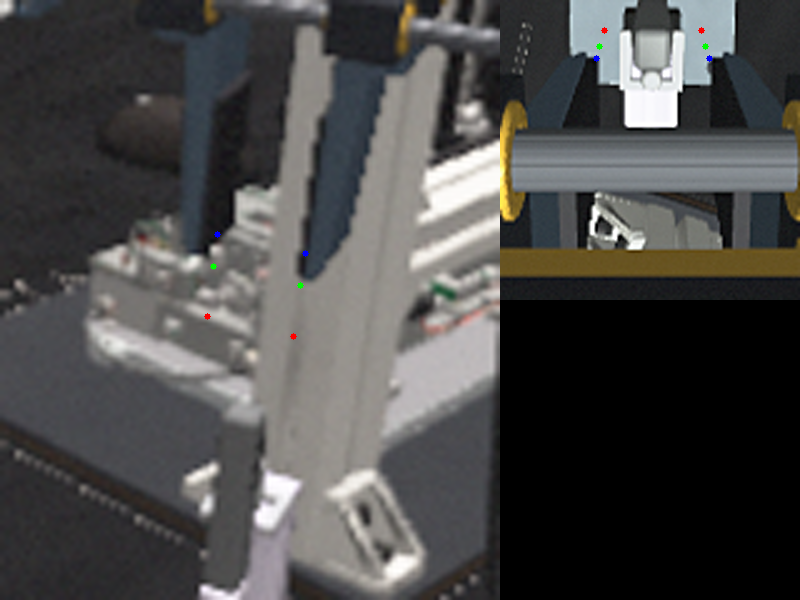

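The tips sit about 10 mm behind the TCP, so the earlier grasp was about 20 mm too high. I'll go down to TCP z ≈ 130 with the fingers at 30 mm, then close.

```bash
python3 -m crank '0.34 0 0 20 0 0 0; 0.34 0 0 20 0 0 0; 0.34 0 0 15 0 0 0; 0.34 0 0 10 0 0 0; 0.34 0 0 8 0 0 0; 0.34 0 0 5 0 0 0; 0.34 0 0 0 0 0 0'; python3 -m crank '1 0 0 0 0 0 0; 1 0 0 0 0 0 0; 1 0 0 0 0 0 0; 1 0 0 0 0 0 0; 1 0 0 0 0 0 0; 1 0 0 0 0 0 0; 1 0 0 0 0 0 0; 1 0 0 0 0 0 0' 30
```

```text
time_s: 8.75
ee_pos: [516.0, 12.5, 130.4]
ee_rot: [180.0, -0.0, -159.5]
force: [0.7, 0.9, -0.2]
gripper_width: 30.2
gripper_force: 0.0
time_s: 9.75
ee_pos: [516.3, 12.4, 130.8]
ee_rot: [-180.0, 0.0, -159.5]
force: [-0.1, -0.4, 4.2]
gripper_width: 13.6
gripper_force: 30.0
```

```bash
python3 -m crank '1 0 0 -4 0 0 0; 1 0 0 -6 0 0 0; 1 0 0 -6 0 0 0; 1 0 0 -6 0 0 0; 1 0 0 -6 0 0 0; 1 0 0 -6 0 0 0; 1 0 0 -6 0 0 0; 1 0 0 -6 0 0 0; 1 0 0 -6 0 0 0; 1 0 0 0 0 0 0'; python3 -m crank '1 0 0 -15 0 0 0; 1 0 0 -20 0 0 0; 1 0 0 -15 0 0 0; 1 0 0 0 0 0 0; 1 0 0 0 0 0 0'
python3 - <<'E'
from h import *
st=env.state();im=grab_frame("wrist");s=grab_frame("scene")
print([( [round(v) for v in d["point"]],round(d["p"],2)) for d in models.search_frame("lens","scene")])
print([( [round(v) for v in d["point"]],round(d["p"],2)) for d in models.search_frame("lens","wrist")])
np.save("st3.npy",st,allow_pickle=True);cv2.imwrite("pics/w4.png",im);cv2.imwrite("pics/s4.png",s)
g=cv2.imread("pics/scene0.png")
o=np.zeros((600,800,3),np.uint8)
o[:400,:400]=cv2.resize(s[130:280,270:420],(400,400),interpolation=2)
o[:400,400:]=cv2.resize(im[40:240,160:360],(400,400),interpolation=2)
o[400:,:400]=cv2.resize(g[155:195,170:250],(400,200),interpolation=2)
cv2.imwrite("pics/v4.png",o)
E
```

```text
time_s: 11.0
ee_pos: [516.4, 12.5, 183.1]
ee_rot: [-180.0, 0.1, -159.5]
force: [-0.3, -0.2, -1.2]
gripper_width: 13.8
gripper_force: 30.0
time_s: 11.62
ee_pos: [515.6, 12.5, 232.0]
ee_rot: [180.0, -0.1, -159.5]
force: [-0.0, 0.1, -1.2]
gripper_width: 13.6
gripper_force: 30.0
[([485, 2, 162], 0.57)]
[([474, 1, 160], 0.74), ([536, 7, 7], 0.45)]
```

View pics/v4.png

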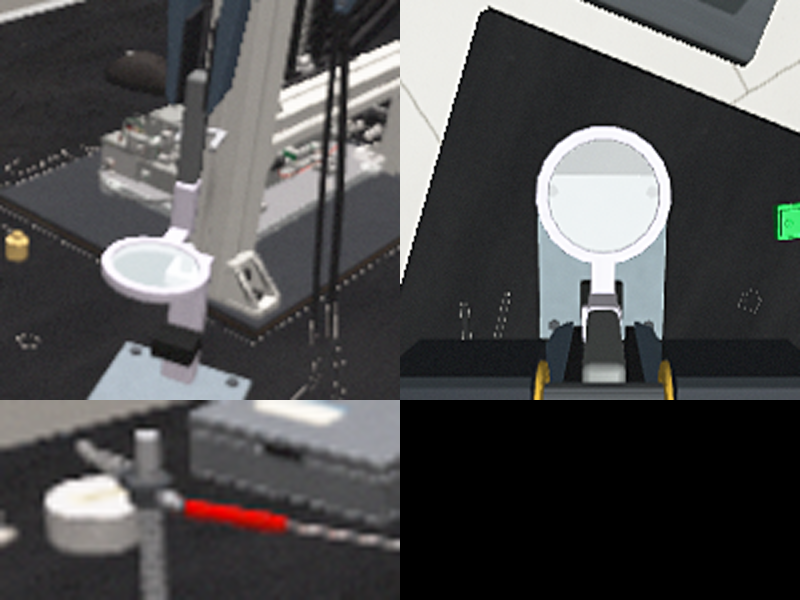

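The lens is off the hook, held level at about z = 156, with the ring at (150,270) in the scene crop. The pointer finger ends at about (180,497) in the gauge crop. I travel over the gauge at this height.

```bash
python3 -m crank '1 -8 16 0 0 0 0; 1 -16 31 0 0 0 0; 1 -18 35 0 0 0 0; 1 -18 35 0 0 0 0; 1 -18 35 0 0 0 0; 1 -18 35 0 0 0 0; 1 -18 35 0 0 0 0; 1 -18 35 0 0 0 0; 1 -16 31 0 0 0 0; 1 -8 16 0 0 0 0'; python3 -m crank '1 -3 6 0 0 0 0; 1 -2 4 0 0 0 0; 1 0 0 0 0 0 0; 1 0 0 0 0 0 0'
python3 - <<'E'
from h import *
st=env.state();im=grab_frame("wrist");s=grab_frame("scene");t=grab_frame("top")
np.save("st5.npy",st,allow_pickle=True);cv2.imwrite("pics/w5.png",im);cv2.imwrite("pics/s5.png",s);cv2.imwrite("pics/t5.png",t)
print(st["ee_pos"],st["ee_rot"],st["gripper_width"],st["gripper_force"])
for c in("scene","wrist","top"):
  for n in("lens","part","pointer_tip"):print(c,n,[( [round(v) for v in d["point"]],round(d["p"],2)) for d in models.search_frame(n,c)])
for n,X in[("glass",st["ee_pos"]+[-51.5,-19.3,-76]),("part",(505.4,346.3,28)),("tip",(507.7,411,100))]:
  print(n,[w2px(c,X,st if c=="wrist" else None).round(1) for c in("wrist","scene","top")])
E
```

```text
time_s: 13.08
ee_pos: [554.7, 354.5, 231.8]
ee_rot: [180.0, -0.0, -159.3]
force: [-0.0, -1.0, -0.1]
gripper_width: 13.5
gripper_force: 30.0
time_s: 13.58
ee_pos: [556.7, 362.2, 232.9]
ee_rot: [-180.0, 0.0, -159.5]
force: [0.0, 0.9, -1.1]
gripper_width: 13.6
gripper_force: 30.0
[556.69350075 362.18284958 232.85106895] [-1.79993028e+02  8.92015486e-03 -1.59511960e+02] 13.55798295680194 29.9786576628685
scene lens [([546, 355, 164], 0.93)]
scene part [([671, 370, 11], 0.65), ([427, 132, 12], 0.62), ([599, 380, 9], 0.53), ([522, 10, 13], 0.34)]
scene pointer_tip [([497, 432, 97], 0.51)]
wrist lens [([511, 350, 161], 0.77)]
wrist part [([443, 138, 18], 0.67)]
wrist pointer_tip [([507, 432, 104], 0.69)]
top lens [([506, 346, 156], 0.94)]
top part [([436, 138, 18], 0.53)]
top pointer_tip [([510, 435, 103], 0.44)]
glass [array([261.2, 137.3]), array([220. , 163.2]), array([205.7, 208.9])]
part [array([263.5, 134.4]), array([220.3, 211. ]), array([211.9, 211.9])]
tip [array([313.2, 157.3]), array([205.1, 176.1]), array([175.6, 209.3])]
```

```bash
python3 -m crank '1 0 1 8 0 0 0; 1 -1 2 12 0 0 0; 1 0 0 12 0 0 0; 1 0 0 12 0 0 0; 1 0 0 8 0 0 0; 1 0 0 3 0 0 0; 1 0 0 0 0 0 0; 1 0 0 0 0 0 0; 1 0 0 0 0 0 0'
python3 - <<'E'
from h import *
st=env.state();im=grab_frame("wrist");s=grab_frame("scene");t=grab_frame("top")
np.save("st6.npy",st,allow_pickle=True);cv2.imwrite("pics/w6.png",im);cv2.imwrite("pics/s6.png",s);cv2.imwrite("pics/t6.png",t)
print(st["ee_pos"],st["ee_rot"],st["gripper_width"],st["gripper_force"])
for c in("scene","wrist","top"):
  for n in("lens","part","pointer_tip"):print(c,n,[( [round(v) for v in d["point"]],round(d["p"],2)) for d in models.search_frame(n,c)])
o=np.zeros((600,800,3),np.uint8)
o[:,:400]=cv2.resize(s[150:240,185:245],(400,600),interpolation=2)     # 6.667x
o[:300,400:]=cv2.resize(im[100:190,225:345],(400,300),interpolation=2) # 3.333x
o[300:,400:]=cv2.resize(t[180:240,155:235],(400,300),interpolation=2)  # 5x
cv2.imwrite("pics/v6.png",o)
E
```

```text
time_s: 15.3
ee_pos: [556.7, 366.3, 178.1]
ee_rot: [180.0, 0.1, -159.5]
force: [0.2, 0.3, -2.0]
gripper_width: 13.6
gripper_force: 30.0
[556.68169559 366.31422125 178.05436381] [ 1.79984869e+02  5.51743689e-02 -1.59455629e+02] 13.61397484218037 29.97868448495865
scene lens [([540, 356, 106], 0.75)]
scene part [([498, 343, 23], 0.63), ([600, 382, 10], 0.51), ([430, 132, 11], 0.43)]
scene pointer_tip [([500, 433, 96], 0.53)]
wrist lens [([517, 356, 105], 0.6)]
wrist part [([439, 142, 20], 0.95), ([513, 352, 100], 0.75)]
wrist pointer_tip [([509, 433, 104], 0.87)]
top lens [([503, 347, 102], 0.56)]
top part [([504, 348, 102], 0.58), ([680, 375, 18], 0.5), ([438, 136, 21], 0.43), ([509, 430, 101], 0.36)]
top pointer_tip [([507, 439, 100], 0.52)]
```

View pics/v6.png

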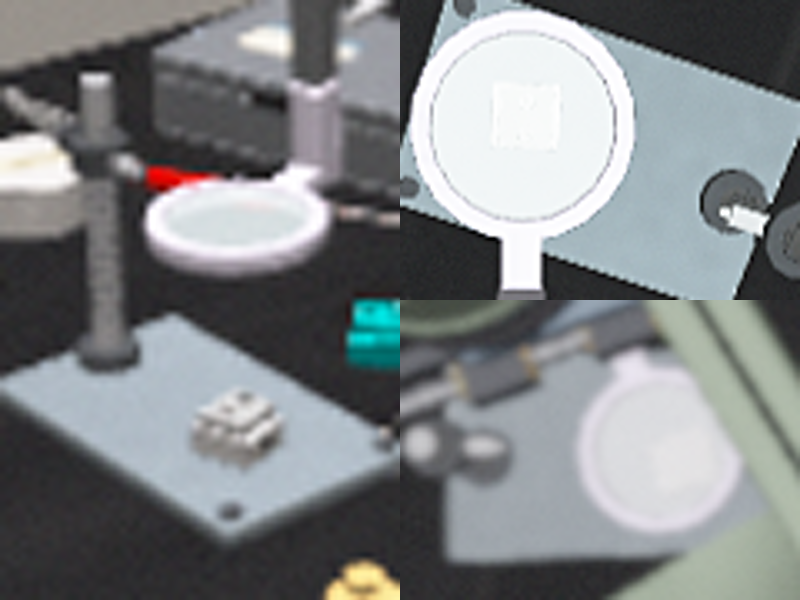

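In the scene crop the pointer tip is at (135,167) and the ring centre at (238,226). In the wrist crop the tip is at (720,213), the ring at (522,125) and the part at (527,118), seen through the glass. I triangulate these.

Run:
```python
from h import *
st=np.load("st6.npy",allow_pickle=True).item()
def tri(**k):
    P=[];p=[]
    for c,uv in k.items():
        K,R,t=cam(c,st);P.append(K@np.c_[R,np.ravel(t)]);p.append(np.array(uv,float))
    X=cv2.triangulatePoints(P[0],P[1],p[0],p[1]);return (X[:3]/X[3]).ravel().round(1)
w=lambda u,v:(225+(u-400)/3.333,100+v/3.333)
s=lambda u,v:(185+u/6.667,150+v/6.667)
print("tip",tri(scene=s(135,167),wrist=w(720,213)))
print("ring",tri(scene=s(238,226),wrist=w(522,125)))
print("part",tri(scene=s(238,403),wrist=w(527,118)))
print("part z28",px2w("wrist",w(527,118),28,st),px2w("scene",s(238,403),28))
print("ring z101",px2w("wrist",w(522,125),101,st),px2w("scene",s(238,226),101),px2w("top",(155+262/5,180+148/5),101))
for h in(95,100,105):print(h,px2w("wrist",w(720,213),h,st),px2w("scene",s(135,167),h))
for z in (97,101,105):
  c=px2w("wrist",w(522,125),z,st)[:2]
  a=np.linspace(0,2*np.pi,60);E=np.array([w2px("scene",(c[0]+33*np.cos(i),c[1]+33*np.sin(i),z+d)) for i in a for d in(-4,4)]);E=(E-[185,150])*6.667;print(z,E.min(0),E.max(0))
```

```text
tip [508.9 412.2 102.3]
ring [507.  346.2 101.8]
part [506.8 348.3  28.3]
part z28 [505.27055847 349.45761686  28.        ] [507.94765102 348.14261559  28.        ]
ring z101 [505.30495654 347.46854778 101.        ] [508.9749175  347.10013182 101.        ] [506.71165005 346.73584097 101.        ]
95 [509.08918324 414.26242464  95.        ] [518.39186018 426.01911612  95.        ]
100 [508.81568335 412.9569314  100.        ] [511.97033994 416.42188766 100.        ]
105 [508.54218346 411.65143816 105.        ] [505.54881969 406.8246592  105.        ]
97 [137.39071146 190.93773316] [321.14689188 288.52437794]
101 [136.6928995  181.27883304] [320.82953476 278.4574386 ]
105 [135.99221927 171.58166904] [320.51088775 268.34808175]
```

The lens is at about z = 102 against 102 for the pointer tip, centred to about 2 mm and at rest, so I hand it in.

```bash
python3 -c "
from workcell import env
print(env.state()['qvel'].round(2)); print(env.job_done())"
```

```text
[-0.1   0.07 -0.07  0.   -0.08 -0.17]
the job is handed in; nothing more can be done
None
```

I handed the job in with the gripper holding the lens steady, about 2 mm off centre over the steel sample grip and within about 1 mm of the pointer's height by my measurements. It looks level in the pictures, and the first grasp closed above the handle and had to be redone lower.

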